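# Snap the gauge case shut and add it to the stack

## Task

The open gauge case stands on the pan of the letter scale, which gives under load. Close its lid and press it down gently at its front edge until both catches snap and it is fully shut. Then pick the shut case up and set it squarely on top of the stack of two like cases, with its edges in line with theirs (either way round), and let go. Leave the lower cases, the calculator and the roll of tape where they are.

Things in the scene. Friction and masses are not known exactly. Their poses are not given: they have to be found in the camera images.
- case: open gauge case, loose, about 0.65 kg: lower half 62 (x) x 170 (y) x 30 mm, 44 mm high when shut. Origin: centre of its underside, z up. Lid hinge along y at x=+29, z=30 mm. Two catches on the front (-x) long side at y=-55 and +55 mm stand out 7 mm; the front is bare between them. Grasp the lower half across its 62 mm width near y=0.
- case_lid (a joint): lid opening angle, rad: 0 shut, 1.57 upright, 1.9 widest. The stiff hinge holds it where it is left. At about 0.1 rad the lid comes to rest on two sprung catches and looks nearly shut; some 14 to 20 N near the front edge snaps it past them, in the last 3 mm of travel; they then hold it at 0. More than 50 N forces it.
- lid_panel: the lid itself: 56 mm deep by 164 mm long by 14 mm thick. Origin on the hinge line, at mid length; when shut its axes are those of the case; it reaches from x = -57 to -1 mm and z = 0 to 14 mm (z = 14 mm is the flat outer face).
- lid_front (a point): middle of the lid's free front edge, on its outer face (57 mm from the hinge line, 14 mm above it when shut); moves with the lid
- lid_hinge (a point): middle of the lid's hinge line, on the case; x, y, z as the case's
- scale: letter scale fixed to the worktop, 150 x 190 mm; origin on its underside, 10 mm behind (+x of) the body's middle. Its steel pan (104 x 184 x 4 mm, centred 12 mm behind the origin, +x) has its top at z = 50 mm when empty and sinks on a spring under load, by up to 14 mm. The open case stands on the pan.
- column_lower: lower case of the stack: a loose shut case of the same shape (62 x 170 x 44 mm, y is the long way), 0.8 kg, standing on the worktop; origin at the centre of its underside, z up
- column_upper: upper case of the stack: as the lower one, 0.7 kg, lying squarely on it; origin at the centre of its underside; its flat top (56 x 164 mm) is 44 mm above the origin
- calculator: a loose pocket calculator, 138 x 78 x 12 mm, lying between the open case and the stack; origin at the centre of its underside; leave alone
- masking_roll: a loose roll of masking tape, 92 mm across, 25 mm high, lying flat at the back; origin at the centre of its underside; leave alone
There are look-alikes about, which are no part of the job. What is shaped like the column_upper but blue is not meant.

How it is judged:
By the outcome, as a careful person would: the job done as asked, in the order asked, and still so for the second after the job is handed in, with the robot touching nothing.
It also fails if it takes over 58 s, if anything falls off the work surface, if the arm or the gripper's body presses on something with over 40 N, if the wrist force passes 120 N, or if a joint passes its speed limit or range.

## Robot

A 6-joint arm with a two-finger parallel gripper is mounted at the origin on a cart in front of the work surface, level with it; the furniture and walls round the work are solid. World frame = base frame: x ahead of the robot, y to its left, z up, the work surface at z = 0. Lengths are in mm, angles in rad, forces in N, time in s.
With the tool pointing down it reaches from about 350 to 775 mm from the base axis. Payload 7.3 kg.
Tool frame: the origin (TCP) lies at the centre of the arm's flange, where the gripper is bolted on; the fingertips stand 178 mm ahead of it and the grasp point (between the pads) lies 159 mm ahead of it; z points along the fingers, y is the line along which they close (so a half turn about z gives the same grasp; the last joint's range is limited). The gripper opens to 92 mm and grips with 3 to 60 N. Pads are 19 mm wide; open, the fingers measure 130 mm over their backs; the gripper's body (75 mm by 190 mm) begins 47 mm behind the grasp point.
Start: joints at [1.166, 0.342, 1.524, -0, 1.275, -0.146], TCP at [134.336, 507.525, 404.741] pointing down, gripper open.
Joint ranges: [-2.53, 2.53], [-0.77, 2.02], [0.04, 2.7], [-1, 4.14], [0.28, 2.66], [-3.11, 3.11]. Speed limits (rad/s): [2.57, 2.57, 3.14, 3.14, 3.14, 3.14].

## Interface

Orientations are given as [roll, pitch, yaw] about the fixed x, y, z axes, in that order (R = Rz(yaw) Ry(pitch) Rx(roll)).
In Python, from plant import * gives the robot as it stands. The module is installed in compiled form; this text tells all that it offers.
- The arm moves only by the shell command python3 -m inch 'ROWS'. ROWS is JSON, a list of rows, each a list of 5 numbers: the shift along the tool's x, y, z in m, then the turn about the tool's z in rad, then the opening, from 0 (shut) to 1 (fully open). In form: [[tx, ty, tz, spin, claw], ...]. A call has 1 to 8 rows; each row is the pose to reach, as a shift and turn from the pose commanded when the call began, along the tool's axes at that moment; what a row does not reach only later rows make up. A row lasts 1/12 s, in which the tool goes at most 41.7 mm and 7.16 degrees, less where a joint would pass 70% of its speed; a pose out of reach is approached as far as the arm can. A call with a gripper value outside its range is refused whole. The fingers move at their own pace and stop on an object; the grip force is fixed at half the most. Time passes only in rows, so rows that repeat a pose let the fingers close. It gives the time, the measured TCP pose, the force, the opening and the grip force at its end, in the units of the state.
- get_obs(): the state, without advancing time (a new reading comes with each control period).
- capture(name): name is "side" or "top"; returns a dict with "color" (480x640x3 uint8, red, green, blue), "intrinsics" (3x3 intrinsics, pixels), "pose" (4x4, takes a point from camera to world coordinates). Camera axes: x right, y down, z forward; pixel columns grow to the right and rows downward; lengths in mm; the calibration is good to about 2 mm. A picture is of the moment at which its call begins. There is no depth.
- close_job(): hands the job in; it is judged then, once.
Trained networks look in a picture, given as the dict that the camera call returned (one of the last four; its "shot" number tells which), for a name from the list of things; names that differ only in an ending like _2 or _b are one class to them, and where a whole thing is asked for, a point or a joint stands for the part that bears it (a point fixed in the world has none). Each returns a list of dicts, best first, with "conf" (0 to 1); they miss things now and then, are a little off and sometimes report something else, mostly with a low value. They report only what shows in the picture. A call takes as long as a camera call. They do not tell look-alikes from the thing itself.
- look_for(picture, target): "rect" ([centre column, centre row, width, height] in pixels, round what is visible of it).
- trace(picture, target): "pixels" (480x640 bool, what is visible of it) and "rect" ([centre column, centre row, width, height] in pixels, round what is visible of it).
- tip_of(picture, target): "centre" ([column, row] in pixels: a listed point, or the origin of a listed thing).
The state is a dict: "time": time; "joint_positions": joint angles; "dq": joint speeds; "tau": joint torques, N m; "tool_pos": TCP position; "tcp_rot": TCP orientation; "contact_force": force on the tool from outside, world axes, zero at the start; "moment": the same for the moment, N m; "grip_width": finger opening in mm; "finger_force": force on a finger pad.
Only numpy, scipy, OpenCV 4.12 (cv2) and the standard library are available. Lean on these libraries where they do the work, as an engineer would, in place of code of your own. Each camera call takes 0.05 s, during which the arm holds its last target. There are 200 camera calls.

## Working session

There is one attempt and no reset: what is moved stays moved. The work goes in short steps, Python scripts to look and compute and a shell command to move; the robot and the scene stay as the last step left them, time stands still between calls to the robot, and variables do not carry over. Pictures are saved under pics/ and viewed, at most 10 in all, crops included, and the job is handed in when it is done.

```bash
mkdir -p pics; python3 - <<'E'
from plant import *
import cv2,numpy as np
o=get_obs(); print(o)
for n in("top","side"):
    c=capture(n); cv2.imwrite(f"pics/{n}0.png",c["color"][:,:,::-1]); print(n,c["intrinsics"].tolist(),np.round(c["pose"],3).tolist())
    for t in ["case","lid_front","lid_hinge","lid_panel","scale","column_lower","column_upper","calculator","masking_roll"]:
        print(t,[(np.round(d["centre"]).tolist(),round(d["conf"],2)) for d in tip_of(c,t)][:4],[(np.round(d["rect"]).tolist(),round(d["conf"],2)) for d in look_for(c,t)][:4])
E
```

```text
{'time': 0.0, 'joint_positions': array([ 1.16598952e+00,  3.42713051e-01,  1.52503629e+00, -2.66524732e-05,
        1.27539469e+00, -1.46029219e-01]), 'dq': array([ 6.44509846e-05,  5.99802510e-04,  5.18000636e-04, -1.76331886e-03,
        1.32849651e-04, -4.39767841e-04]), 'tau': array([ 6.70434438e-04, -4.31253290e+01, -2.44218296e+01,  7.17838830e-02,
        5.60220599e-02, -1.10181243e-04]), 'tool_pos': array([134.28699171, 507.38761946, 404.04304531]), 'tcp_rot': array([-3.14005408e+00, -2.00527844e-04,  2.88282269e+00]), 'contact_force': array([0.15805717, 0.35818863, 0.37235101]), 'moment': array([ 0.0186443 ,  0.00873371, -0.01855361]), 'finger_force': 0.0, 'grip_width': 91.84774714870719}
top [[515.1983731204389, 0.0, 328.30470446473356], [0.0, 515.1983731204389, 238.48290803799904], [0.0, 0.0, 1.0]] [[0.005, -0.982, 0.191, 407.725], [-1.0, -0.008, -0.015, 95.466], [0.016, -0.191, -0.982, 1179.24], [0.0, 0.0, 0.0, 1.0]]
case [([480.0, 253.0], 0.96)] []
lid_front [([498.0, 234.0], 0.71)] [([496.0, 236.0, 80.0, 27.0], 0.56)]
lid_hinge [([488.0, 243.0], 0.98)] [([490.0, 251.0,
[... 1136 characters left out ...]
, 0.73)] [([357.0, 169.0, 52.0, 56.0], 0.83), ([350.0, 162.0, 38.0, 42.0], 0.53)]
lid_panel [([351.0, 171.0], 0.96)] [([348.0, 162.0, 39.0, 40.0], 0.64)]
scale [([364.0, 196.0], 0.74)] [([366.0, 194.0, 76.0, 48.0], 0.69), ([272.0, 240.0, 36.0, 28.0], 0.37)]
column_lower [([297.0, 333.0], 0.64)] [([294.0, 333.0, 73.0, 60.0], 0.57), ([358.0, 168.0, 56.0, 54.0], 0.34)]
column_upper [([280.0, 433.0], 0.88), ([293.0, 314.0], 0.57), ([342.0, 256.0], 0.55)] [([292.0, 313.0, 74.0, 80.0], 0.77), ([280.0, 428.0, 108.0, 53.0], 0.71)]
calculator [([344.0, 256.0], 0.58)] [([346.0, 255.0, 63.0, 30.0], 0.56)]
masking_roll [([270.0, 246.0], 0.95), ([351.0, 150.0], 0.49)] [([271.0, 240.0, 36.0, 28.0], 0.84)]
```

View pics/top0.png

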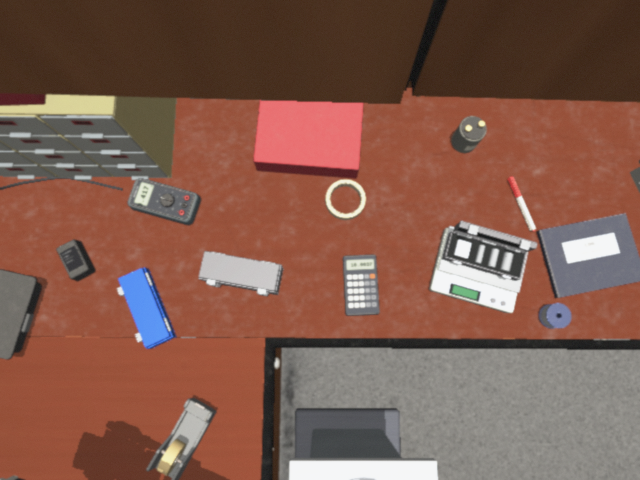

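View pics/side0.png

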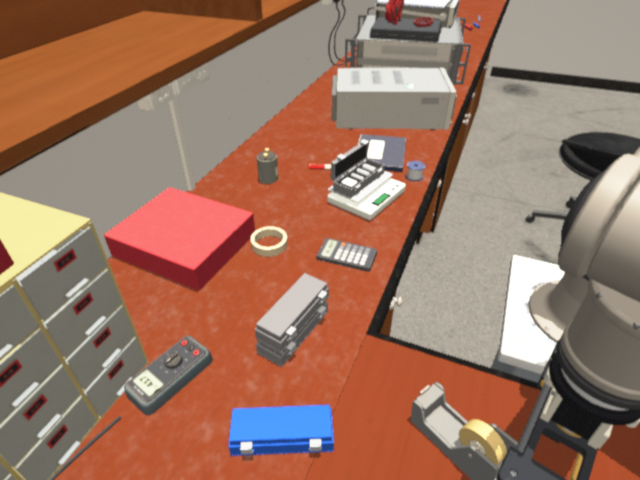

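The blue case at top (147,309) is a decoy. The grey stack at (240,272) is the target, and the open case stands on the scale at (488,250). I'll check both in one close crop and fit models to their masks.

```bash
cat > h.py <<'E'
from plant import *
import cv2,numpy as np
from scipy.optimize import minimize
from scipy.spatial.transform import Rotation as R
def proj(c,P):
    T=np.linalg.inv(c["pose"]); q=np.atleast_2d(P)@T[:3,:3].T+T[:3,3]; q=q@np.array(c["intrinsics"]).T
    return q[:,:2]/q[:,2:]
def box(x0,x1,y0,y1,z0,z1): return np.array([[x,y,z] for x in(x0,x1) for y in(y0,y1) for z in(z0,z1)],float)
def parts(th=0):
    L=box(-57,-1,-82,82,0,14)@R.from_euler('y',th).as_matrix().T+[29,0,30]
    return [box(-31,31,-85,85,0,30),L]+[box(-38,-31,s*55-10,s*55+10,14,34) for s in(-1,1)]
def place(Ps,x,y,z,yaw):
    M=R.from_euler('z',yaw).as_matrix(); return [P@M.T+[x,y,z] for P in Ps]
S=4
def sil(c,Ps,roi,only=None):
    u0,v0,u1,v1=roi; m=np.zeros(((v1-v0)*S,(u1-u0)*S),np.uint8)
    for P in Ps:
        q=(proj(c,P)-[u0,v0]+.5)*S
        cv2.fillConvexPoly(m,cv2.convexHull(np.round(q*16).astype(np.int32)),1,shift=4)
    return m
def mask(c,t,near=None):
    for d in trace(c,t):
        if near is None or np.hypot(*(np.array(d["rect"][:2])-near))<25: print(t,"conf",round(d["conf"],2),np.round(d["rect"])); return d["pixels"]
def fit(cms,model,x0,step):
    rs=[]
    for c,m in cms:
        v,u=np.where(m); r=(u.min()-15,v.min()-15,u.max()+16,v.max()+16); r=tuple(int(a) for a in r)
        mm=cv2.resize(m[max(r[1],0):r[3],max(r[0],0):r[2]].astype(np.float32),None,fx=S,fy=S,interpolation=cv2.INTER_LINEAR)>.5
        rs.append((c,r,mm))
    def cost(p):
        e=0
        for c,r,mm in rs:
            s=sil(c,model(p),r)>0; e+=1-(s&mm).sum()/(s|mm).sum()
        return e
    x0=np.array(x0,float); best=None
    for k in range(3):
        sx=np.vstack([x0]+[x0+np.eye(len(x0))[i]*step[i]*(1 if k%2 else -1) for i in range(len(x0))])
        o=minimize(cost,x0,method='Nelder-Mead',options=dict(initial_simplex=sx,maxiter=400,xatol=.02,fatol=1e-5)); x0=o.x
    return o.x,o.fun
def ground(c,uv,z):
    r=c["pose"][:3,:3]@np.linalg.inv(c["intrinsics"])@[*uv,1]; o=c["pose"][:3,3]; return o+r*(z-o[2])/r[2]
E
python3 - <<'E'
from h import *
t=capture("top"); s=capture("side")
a=t["color"][205:325,175:295]; b=t["color"][205:325,425:545]; d=s["color"][120:220,310:410]; e=s["color"][265:365,245:345]
f=lambda i:cv2.resize(i,(400,300) if 0 else (300,300),interpolation=cv2.INTER_CUBIC)
cv2.imwrite("pics/crop.png",np.vstack([np.hstack([f(a),f(b)]),np.hstack([f(e),f(d)])])[:,:,::-1])
print(ground(t,[240,272],80),ground(t,[488,243],75),ground(t,[355,282],10))
mu=[(t,mask(t,"column_upper",(239,273))),(s,mask(s,"column_upper",(292,313)))]
g=ground(t,[240,272],80)
for yaw in(-.2,):
  print(fit([mu[0]],lambda p:place(parts(),p[0],p[1],44,p[2]),[g[0],g[1],yaw],[5,5,.1]))
print(fit(mu,lambda p:place(parts(),p[0],p[1],44,p[2])+place(parts(),p[0],p[1],0,p[2])*0,[g[0],g[1],-.2],[5,5,.1]))
mc=[(t,mask(t,"case",(488,250))),(s,mask(s,"case",(358,168)))]
g=ground(t,[480,253],50)
if all(m is not None for _,m in mc):
  print(fit(mc,lambda p:place(parts(p[3]*.01),p[0],p[1],p[4],p[2]*.01),[g[0],g[1],-20,150,47],[5,5,10,20,4]))
E
```

```text
[546.77338806 267.37602068  80.        ] [ 615.05252482 -271.4038149    75.        ] [534.53024355  16.33384678  10.        ]
column_upper conf 0.74 [291. 314.  78.  80.]Traceback (most recent call last):
  File "<stdin>", line 10, in <module>
  File "h.py", line 27, in fit
    v,u=np.where(m); r=(u.min()-15,v.min()-15,u.max()+16,v.max()+16); r=tuple(int(a) for a in r)
        ~~~~~~~~^^^
ValueError: Calling nonzero on 0d arrays is not allowed. Use np.atleast_1d(scalar).nonzero() instead.
```

View pics/crop.png

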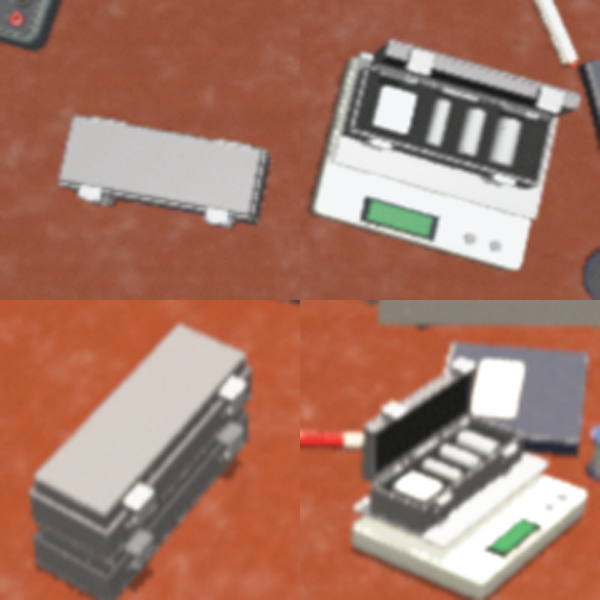

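The crop shows the two-high grey stack (left, catches facing the robot) and the open case on the scale pan (right). It matches the description. I'll retry the fit with colour for the stack top and masks for the case.

```bash
cat > m.py <<'E'
from h import *
t=capture("top"); s=capture("side")
def face(c,near):
    h=cv2.cvtColor(c["color"],cv2.COLOR_RGB2HSV).astype(int); m=((h[...,1]<45)&(h[...,2]>125)).astype(np.uint8)
    m=cv2.morphologyEx(m,cv2.MORPH_OPEN,np.ones((3,3)))
    n,l,st,ce=cv2.connectedComponentsWithStats(m,connectivity=4); k=l[near[1],near[0]]; print("face",k,st[k]); return l==k
try:
    mf=[(t,face(t,(240,272))),(s,face(s,(292,305)))]
    top=lambda p:place([box(-28,28,-82,82,44,44)],p[0],p[1],44,p[2]*.01)
    for q in (mf,mf[:1],mf[1:]): print("stack",fit(q,top,[540,267,-18],[5,5,10]))
except Exception as e: print(e)
mu=[(c,m) for c,m in ((t,mask(t,"column_upper",(239,273))),(s,mask(s,"column_upper",(292,313)))) if m is not None]
for q in [mu]+[[m] for m in mu]: print("upper",fit(q,lambda p:place(parts(),p[0],p[1],44,p[2]*.01),[540,267,-18],[5,5,10]))
mc=[(c,m) for c,m in ((t,mask(t,"case",(488,250))),(s,mask(s,"case",(358,168)))) if m is not None]
if mc: print("case",fit(mc,lambda p:place(parts(p[3]*.01),p[0],p[1],p[4],p[2]*.01),[590,-265,-20,170,47],[5,5,10,20,4]))
ml=[(c,m) for c,m in ((t,mask(t,"lid_panel",(492,240))),(s,mask(s,"lid_panel",(350,162)))) if m is not None]
if ml: print("lid",fit(ml,lambda p:place(parts(p[3]*.01)[1:2],p[0],p[1],p[4],p[2]*.01),[590,-265,-20,170,47],[5,5,10,20,4]))
ms=mask(t,"scale",(476,271))
from itertools import product
for n in("lid_hinge","lid_front","case"):
    a=[tip_of(t,n),tip_of(s,n)]
    if all(a):
        A=[];
        for c,d in zip((t,s),a):
            T=np.linalg.inv(c["pose"])[:3]; A.append(np.array(c["intrinsics"])@T)
        X=cv2.triangulatePoints(A[0],A[1],np.array(a[0][0]["centre"],float).reshape(2,1),np.array(a[1][0]["centre"],float).reshape(2,1)); X=X[:3,0]/X[3,0]
        print(n,X.round(1),(proj(t,X)-a[0][0]["centre"]).round(1),(proj(s,X)-a[1][0]["centre"]).round(1))
E
python3 m.py
```

```text
face 32 [ 199  252   83   44 2332]
face 29 [ 257  274   70   63 1905]
stack (array([545.17567486, 270.07240088, -16.93767895]), np.float64(0.2569890834377494))
stack (array([547.74898586, 268.12866865, -16.86862656]), np.float64(0.12132972886164717))
stack (array([544.52892315, 271.70589264, -17.35458111]), np.float64(0.09168299656269074))
column_upper conf 0.92 [240. 273.  86.  44.]
column_upper conf 0.6 [291. 313.  73.  83.]
upper (array([548.58463302, 269.01031773, -16.93507885]), np.float64(0.11842795461546707))
upper (array([549.55369341, 268.71708504, -17.64185923]), np.float64(0.023952843619651776))
upper (array([545.6438181 , 270.43426643, -16.31070573]), np.float64(0.03017489120617456))
case conf 0.58 [489. 250.  96.  64.]
case conf 0.91 [360. 169.  52.  61.]
case (array([ 590.00693517, -266.78919203,  -27.43116781,  152.73973753,
         42.65149788]), np.float64(0.09853265472777495))
lid_panel conf 0.84 [497. 237.  80.  28.]
lid_panel conf 0.7 [349. 161.  36.  39.]
lid (array([ 591.64472969, -268.28901957,  -28.37482275,  148.80486389,
         41.50333053]), np.float64(0.18010920263161956))
scale conf 0.94 [477. 270.  90.  84.]
lid_hinge [ 615.  -270.6   70.4] [[0.1 0.3]] [[-0.3 -0.1]]
lid_front [ 626.7 -282.6  120.2] [[-0.2 -0.6]] [[0.6 0.1]]
case [ 584.7 -257.9   52.1] [[0.4 1.7]] [[-1.7 -0.3]]
```

The stack is at about (547,269) with yaw -0.17. The open case is at about (590,-267), yaw -0.27, with its hinge at about (616,-272,71) and the lid at about 1.5 rad. These agree with the sizes and heights given. I'll move behind the lid with the fingers shut.

```bash
cat > to.py <<'E'
# to.py x y tipz yaw : shift in tool axes (m) and spin to bring the fingertip centre there
import sys; from h import *
o=get_obs(); M=R.from_euler('xyz',o["tcp_rot"]).as_matrix(); x,y,z,w=map(float,sys.argv[1:5])
d=M.T@(np.array([x,y,z+178])-o["tool_pos"]); dw=(w-o["tcp_rot"][2]+np.pi)%(2*np.pi)-np.pi
print("shift",(d/1000).round(4),"spin",round(-dw,3),"| tip",(o["tool_pos"]-[0,0,178]).round(1),"yaw",o["tcp_rot"][2].round(3),"F",o["contact_force"].round(1),"w",round(o["grip_width"],1),"t",round(o["time"],2),"q",o["joint_positions"].round(2))
E
python3 -m inch '[[-0.234,-0.21,0,0,0],[-0.234,-0.21,0,0,0],[-0.234,-0.21,0,0,0],[-0.234,-0.21,0,0,0],[-0.234,-0.21,0,0,0],[-0.234,-0.21,0,0,0],[-0.234,-0.21,0,0,0],[-0.234,-0.21,0,0,0]]'
python3 to.py 650 -282 226 2.87
```

```text
time: 3.52
tool_pos: [308.0, 241.9, 405.0]
tcp_rot: [-3.141, 0.001, 2.881]
contact_force: [-0.1, 0.7, 0.6]
grip_width: 42.8
finger_force: 0.0
shift [-0.4653 -0.4181  0.0017] spin 0.011 | tip [308.  241.9 227. ] yaw 2.881 F [-0.1  0.7  0.6] w 42.8 t 3.52 q [ 0.47  0.09  1.85 -0.    1.2  -0.84]
```

```bash

python3 -m inch '[[-0.25,-0.22,0,0,0],[-0.25,-0.22,0,0,0],[-0.25,-0.22,0,0,0],[-0.25,-0.22,0,0,0],[-0.25,-0.22,0,0,0],[-0.25,-0.22,0,0,0],[-0.25,-0.22,0,0,0],[-0.25,-0.22,0,0,0]]'
python3 -m inch '[[-0.215,-0.198,0,0,0],[-0.215,-0.198,0,0,0],[-0.215,-0.198,0,0,0],[-0.215,-0.198,0,0,0],[-0.215,-0.198,0,0,0],[-0.215,-0.198,0,0,0],[-0.215,-0.198,0,0,0],[-0.215,-0.198,0,0,0]]'
python3 to.py 650 -282 122 2.87
```

```text
time: 4.18
tool_pos: [492.9, -34.2, 404.9]
tcp_rot: [3.141, 0.001, 2.882]
contact_force: [0.6, 1.7, -0.4]
grip_width: 0.4
finger_force: 0.0
time: 4.85
tool_pos: [651.3, -285.1, 400.6]
tcp_rot: [-3.14, -0.001, 2.878]
contact_force: [0.0, 1.0, -0.2]
grip_width: 0.5
finger_force: 0.0
shift [0.0019 0.0027 0.1006] spin 0.008 | tip [ 651.3 -285.1  222.6] yaw 2.878 F [ 0.   1.  -0.2] w 0.5 t 4.85 q [-0.52  0.71  0.91 -0.    1.52 -1.83]
```

```bash

python3 -m inch '[[0.002,0.002,0.04,0.008,0],[0.002,0.002,0.08,0.008,0],[0.002,0.002,0.1,0.008,0],[0.002,0.002,0.1,0.008,0],[0.002,0.002,0.1,0.008,0]]'
python3 - <<'E'
from h import *
t=capture("top"); s=capture("side")
f=lambda i:cv2.resize(i,(400,400),interpolation=cv2.INTER_CUBIC)
cv2.imwrite("pics/c2.png",np.hstack([f(t["color"][180:310,420:550]),f(s["color"][80:220,290:430])])[:,:,::-1])
E
```

```text
time: 5.27
tool_pos: [647.9, -275.8, 303.9]
tcp_rot: [3.141, -0.002, 2.875]
contact_force: [-0.2, -0.8, -0.2]
grip_width: 0.4
finger_force: 0.0
```

View pics/c2.png

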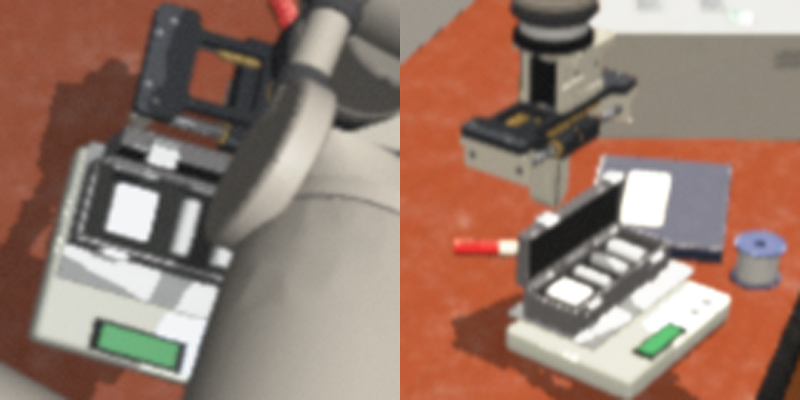

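Left: the fingers stand behind the lid. Right: the tips are near its top edge, clear and centred. Next I push along the lid's arc.

```bash

python3 -m inch '[[0,0,0,0,0],[0,0,0,0,0],[0,0,0,0,0]]'; python3 to.py 650 -282 122 2.87
```

```text
time: 5.62
tool_pos: [648.1, -276.0, 306.4]
tcp_rot: [-3.141, 0.003, 2.875]
contact_force: [0.7, -0.7, -0.2]
grip_width: 0.4
finger_force: 0.0
shift [-0.0034 -0.0053  0.0064] spin 0.005 | tip [ 648.1 -276.   128.4] yaw 2.875 F [ 0.7 -0.7 -0.2] w 0.4 t 5.62 q [-0.51  0.75  1.09  0.    1.3  -1.82]
```

```bash

python3 -m inch '[[0,-0.005,0.006,0,0],[0.006,-0.005,0.006,0,0],[0.012,-0.005,0.006,0,0],[0.016,-0.005,0.006,0,0],[0.020,-0.005,0.0055,0,0],[0.024,-0.005,0.005,0,0],[0.0275,-0.005,0.005,0,0],[0.0275,-0.005,0.005,0,0]]'; 
python3 -m inch '[[0.005,0,0.001,0,0],[0.01,0,0.002,0,0],[0.015,0,0.004,0,0],[0.0195,0,0.006,0,0],[0.0195,0,0.006,0,0]]'; python3 - <<'E'
from h import *
s=capture("side"); 
print([(n,[(np.round(d["centre"],1).tolist(),round(d["conf"],2)) for d in tip_of(s,n)][:2]) for n in("lid_front","lid_hinge","case")])
H=np.array([616,-272,71.5])
for th in (1.5,1.2,1,.8,.6): print(th,proj(s,place([np.array([[-57*np.cos(th)+14*np.sin(th),0,57*np.sin(th)+14*np.cos(th)]])],*H,-.274)[0]).round(1))
cv2.imwrite("pics/c3.png",cv2.resize(s["color"][80:220,290:430],(560,560),interpolation=cv2.INTER_CUBIC)[:,:,::-1])
E
```

```text
time: 6.28
tool_pos: [619.5, -273.3, 299.9]
tcp_rot: [3.141, -0.0, 2.875]
contact_force: [0.5, -0.3, -0.2]
grip_width: 0.3
finger_force: 0.1
time: 6.7
tool_pos: [600.3, -268.1, 293.1]
tcp_rot: [3.141, -0.002, 2.875]
contact_force: [-0.4, 0.1, 0.0]
grip_width: 0.1
finger_force: 0.0
[('lid_front', [([365.8, 158.6], 0.87)]), ('lid_hinge', [([351.5, 167.4], 0.92), ([363.1, 177.2], 0.64)]), ('case', [([361.1, 179.6], 0.77)])]
1.5 [[348.  151.6]]
1.2 [[353.1 153.3]]
1 [[356.5 155.4]]
0.8 [[359.5 158.1]]
0.6 [[362.2 161.3]]
```

View pics/c3.png

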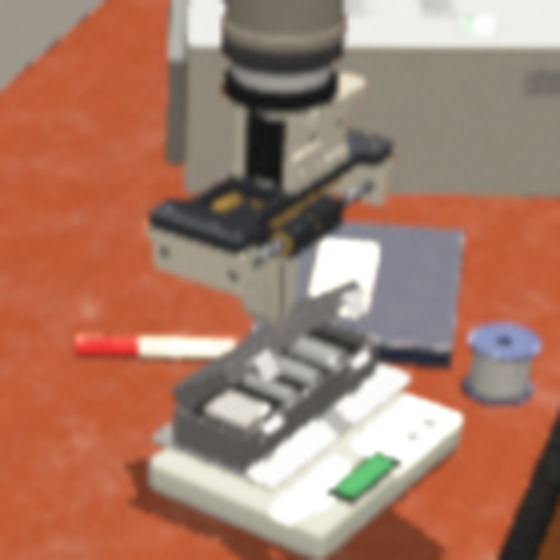

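The lid is following at about 0.7 rad and the case hasn't shifted. I'll carry on down.

```bash

python3 -m inch '[[0.005,0,0.003,0,0],[0.009,0,0.006,0,0],[0.013,0,0.010,0,0],[0.016,0,0.014,0,0],[0.019,0,0.018,0,0],[0.022,0,0.022,0,0],[0.024,0,0.026,0,0],[0.024,0,0.026,0,0]]'; python3 -m inch '[[0,0,0.002,0,0],[0,0,0.002,0,0]]'; python3 to.py 570 -259 80 2.87
```

```text
time: 7.57
tool_pos: [579.3, -262.4, 269.6]
tcp_rot: [-3.141, 0.008, 2.875]
contact_force: [7.6, 0.1, 11.4]
grip_width: 0.2
finger_force: 5.4
time: 7.73
tool_pos: [579.5, -262.4, 268.5]
tcp_rot: [-3.141, 0.008, 2.875]
contact_force: [4.2, 0.8, 13.0]
grip_width: 0.3
finger_force: 6.8
shift [0.0101 0.0007 0.0104] spin 0.005 | tip [ 579.5 -262.4   90.5] yaw 2.875 F [ 4.2  0.8 13. ] w 0.3 t 7.73 q [-0.55  0.67  1.37  0.    1.09 -1.85]
```

```bash

for i in 1; do python3 -m inch '[[0.001,0,0.001,0,0],[0.001,0,0.002,0,0],[0.001,0,0.002,0,0]]'; python3 -m inch '[[0.001,0,0.001,0,0],[0.001,0,0.002,0,0],[0.001,0,0.002,0,0]]'; done
python3 - <<'E'
from h import *
s=capture("side"); 
print([(n,[(np.round(d["centre"],1).tolist(),round(d["conf"],2)) for d in tip_of(s,n)][:2]) for n in("lid_front","lid_hinge","case")])
E
```

```text
time: 7.98
tool_pos: [579.0, -262.2, 267.4]
tcp_rot: [-3.14, 0.011, 2.875]
contact_force: [5.9, 1.5, 15.7]
grip_width: 0.1
finger_force: 8.1
time: 8.23
tool_pos: [578.5, -262.0, 266.1]
tcp_rot: [-3.14, 0.013, 2.875]
contact_force: [7.2, 1.1, 17.8]
grip_width: 0.7
finger_force: 9.1
[('lid_front', [([367.4, 172.4], 0.94)]), ('lid_hinge', [([352.0, 170.8], 0.95)]), ('case', [([361.7, 184.7], 0.69)])]
```

```bash

python3 -m inch '[[0,0,0.001,0,0],[0,0,0.002,0,0],[0,0,0.002,0,0]]'; python3 -m inch '[[0,0,0.001,0,0],[0,0,0.002,0,0],[0,0,0.002,0,0]]'
```

```text
time: 8.68
tool_pos: [577.8, -261.8, 263.4]
tcp_rot: [-3.14, 0.01, 2.875]
contact_force: [3.0, 1.8, 15.0]
grip_width: 0.2
finger_force: 7.8
time: 8.93
tool_pos: [577.8, -261.8, 261.8]
tcp_rot: [-3.14, 0.01, 2.875]
contact_force: [3.6, 1.9, 18.8]
grip_width: 0.5
finger_force: 9.7
```

```bash

python3 -m inch '[[0,0,0.001,0,0],[0,0,0.002,0,0],[0,0,0.002,0,0]]'; python3 -m inch '[[0,0,0.001,0,0],[0,0,0.002,0,0],[0,0,0.002,0,0]]'
```

```text
time: 9.18
tool_pos: [577.8, -261.8, 260.4]
tcp_rot: [-3.14, 0.01, 2.875]
contact_force: [1.6, 2.8, 21.7]
grip_width: 0.2
finger_force: 11.4
time: 9.43
tool_pos: [577.8, -261.7, 258.9]
tcp_rot: [-3.14, 0.011, 2.875]
contact_force: [0.9, 3.2, 26.0]
grip_width: 0.5
finger_force: 13.1
```

```bash
python3 - <<'E'
from h import *
s=capture("side"); 
print([(n,[(np.round(d["centre"],1).tolist(),round(d["conf"],2)) for d in tip_of(s,n)][:2]) for n in("lid_front","lid_hinge","case")])
for z in (43,40,37):
  for th in (0,.1): print(z,th,[proj(s,place([np.array([p],float)],590,-267,z,-.274)[0]).round(1)[0].tolist() for p in ([29-57*np.cos(th)+14*np.sin(th),0,30+57*np.sin(th)+14*np.cos(th)],[29,0,30],[0,0,0])])
cv2.imwrite("pics/c4.png",cv2.resize(s["color"][120:220,310:410],(600,600),interpolation=cv2.INTER_CUBIC)[:,:,::-1])
E
```

```text
[('lid_front', [([370.1, 175.5], 0.92)]), ('lid_hinge', [([349.8, 172.4], 0.68), ([352.1, 174.6], 0.46)]), ('case', [([364.2, 183.7], 0.64)])]
43 0 [[366.6, 171.5], [349.8, 169.6], [357.5, 181.7]]
43 0.1 [[366.3, 169.6], [349.8, 169.6], [357.5, 181.7]]
40 0 [[366.6, 172.5], [349.7, 170.5], [357.5, 182.6]]
40 0.1 [[366.2, 170.5], [349.7, 170.5], [357.5, 182.6]]
37 0 [[366.5, 173.4], [349.7, 171.4], [357.4, 183.5]]
37 0.1 [[366.1, 171.5], [349.7, 171.4], [357.4, 183.5]]
```

View pics/c4.png

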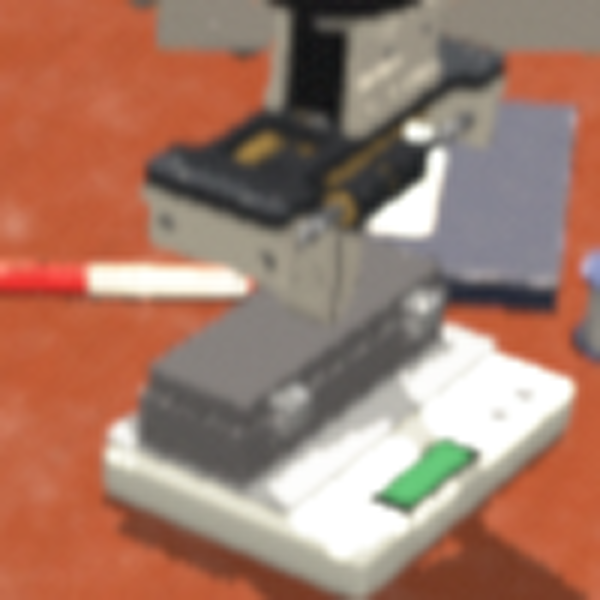

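It looks nearly shut, but the case has crept a few mm towards the robot, so my lever is short. I'll lift, move 8 mm closer to the front edge and press again.

```bash

python3 -m inch '[[0,0,-0.006,0,0],[0,0,-0.012,0,0],[0.004,0,-0.018,0,0],[0.009,0,-0.018,0,0],[0.009,0,-0.018,0,0],[0.009,0,-0.018,0,0]]'
python3 - <<'E'
from h import *
s=capture("side"); 
print([(n,[(np.round(d["centre"],1).tolist(),round(d["conf"],2)) for d in tip_of(s,n)][:2]) for n in("lid_front","lid_hinge","case")])
m=mask(s,"case",(362,172)); m2=mask(s,"case_lid",(362,172))
if m is not None:
  mm=m.copy()
  print(fit([(s,mm)],lambda p:place(parts(p[2]*.01),p[0],p[1],p[3],-.274),[584,-265,5,43],[5,5,10,4]))
E
python3 -m inch '[[0,0,0.004,0,0],[0,0,0.006,0,0],[0,0,0.006,0,0]]'
python3 -m inch '[[0,0,0.002,0,0],[0,0,0.003,0,0],[0,0,0.003,0,0]]'
python3 -m inch '[[0,0,0.002,0,0],[0,0,0.003,0,0],[0,0,0.003,0,0]]'
```

```text
time: 10.13
tool_pos: [566.8, -259.0, 270.8]
tcp_rot: [3.141, -0.002, 2.875]
contact_force: [-0.4, 0.2, -0.7]
grip_width: 0.7
finger_force: 0.0
[('lid_front', [([368.1, 172.3], 0.82), ([294.2, 314.4], 0.3)]), ('lid_hinge', [([350.2, 170.0], 0.74)]), ('case', [([361.4, 180.0], 0.83)])]
case conf 0.72 [361. 177.  49.  40.]
case_lid conf 0.62 [358. 174.  43.  29.]
(array([ 587.05006098, -268.18755521,  -14.34968225,   43.62227683]), np.float64(0.19353407914839094))
time: 10.68
tool_pos: [567.7, -259.3, 266.3]
tcp_rot: [-3.141, 0.001, 2.875]
contact_force: [-1.7, 0.7, 8.8]
grip_width: 0.1
finger_force: 4.1
time: 10.93
tool_pos: [567.7, -259.3, 264.3]
tcp_rot: [-3.141, 0.002, 2.875]
contact_force: [-2.9, 1.6, 13.6]
grip_width: 0.2
finger_force: 6.5
time: 11.18
tool_pos: [567.6, -259.2, 262.2]
tcp_rot: [-3.141, 0.002, 2.875]
contact_force: [-5.9, 2.5, 19.2]
grip_width: 0.6
finger_force: 9.1
```

```bash

python3 -m inch '[[0,0,0.001,0,0],[0,0,0.002,0,0],[0,0,0.002,0,0]]'
python3 -m inch '[[0,0,0.001,0,0],[0,0,0.002,0,0],[0,0,0.002,0,0]]'
```

```text
time: 11.43
tool_pos: [567.6, -259.2, 260.8]
tcp_rot: [-3.141, 0.003, 2.875]
contact_force: [-6.6, 2.9, 21.6]
grip_width: 0.4
finger_force: 10.8
time: 11.68
tool_pos: [567.6, -259.2, 259.3]
tcp_rot: [-3.141, 0.003, 2.875]
contact_force: [-7.5, 4.2, 24.8]
grip_width: 0.1
finger_force: 12.5
```

The forces fit a pan spring of about 2.3 N/mm. The tip was 5 mm above the shut height before the force drop at t≈8.5 s and has been at the shut height ever since, so it snapped. I'll retreat, turn the gripper and re-measure.

```bash

python3 -m inch '[[0,0,-0.008,0,0],[0,0,-0.016,0,0],[0,0,-0.045,0,0],[0,0,-0.085,0,1],[0,0.03,-0.12,0.12,1],[0,0.07,-0.15,0.24,1],[0,0.11,-0.15,0.36,1],[0,0.15,-0.15,0.48,1]]' | head -2
python3 to.py 520 -60 230 1.30
python3 -m inch '[[0,0.04,0,0.12,1],[0,0.08,0,0.24,1],[0,0.08,0,0.36,1],[0,0.08,0,0.48,1],[0,0.08,0,0.6,1],[0,0.08,0,0.72,1],[0,0.08,0,0.84,1],[0,0.08,0,0.96,1]]' | head -3
python3 - <<'E'
from h import *
t=capture("top"); s=capture("side")
mc=[(c,m) for c,m in ((t,mask(t,"case",(482,255))),(s,mask(s,"case",(361,175)))) if m is not None]
for z in (47.2,):
  for q in [mc]+[[m] for m in mc]:
    print("case",fit(q,lambda p:place(parts(0),p[0],p[1],z,p[2]*.01),[587,-267,-27],[5,5,10]))
print("caseth",fit(mc,lambda p:place(parts(p[3]*.01),p[0],p[1],p[4],p[2]*.01),[587,-267,-27,3,47],[5,5,10,8,3]))
mu=[(c,m) for c,m in ((t,mask(t,"column_upper",(239,273))),(s,mask(s,"column_upper",(292,313)))) if m is not None]
for q in [mu]+[[m] for m in mu]: print("upper",fit(q,lambda p:place(parts(),p[0],p[1],44,p[2]*.01),[548,269,-17],[5,5,10]))
cv2.imwrite("pics/c5.png",np.hstack([cv2.resize(i,(400,400),interpolation=cv2.INTER_CUBIC) for i in (t["color"][205:325,425:545],s["color"][120:220,310:410])])[:,:,::-1])
E
python3 to.py 587 -267 150 1.30
```

```text
time: 12.35
tool_pos: [604.9, -122.7, 408.1]
shift [ 0.1049 -0.012  -0.0004] spin 1.092 | tip [ 604.9 -122.7  230.1] yaw 2.392 F [ 1.   0.  -0.6] w 29.2 t 12.35 q [-0.32  0.51  1.25  0.    1.38 -1.14]
time: 13.02
tool_pos: [658.8, -64.5, 404.7]
tcp_rot: [-3.141, -0.0, 1.433]
case conf 0.82 [489. 256.  75.  51.]
case conf 0.98 [361. 174.  47.  44.]
case (array([ 586.96467875, -263.09655946,  -26.46863954]), np.float64(0.5974723364583105))
case (array([ 589.70724165, -265.09814779,  -28.50363227]), np.float64(0.498747893089333))
case (array([ 584.99662186, -260.45600373,  -27.6026424 ]), np.float64(0.05226797563857832))
caseth (array([ 589.12611763, -268.80809098,  -28.25757854,    7.70788673,
         40.4058573 ]), np.float64(0.5634913456774197))
column_upper conf 0.77 [239. 273.  87.  44.]
column_upper conf 0.57 [293. 313.  76.  81.]
upper (array([548.47022814, 268.97814208, -16.86591957]), np.float64(0.11231512577482905))
upper (array([549.25110757, 268.66563409, -17.22558132]), np.float64(0.02376138774491454))
upper (array([545.93726617, 270.86955252, -16.89261835]), np.float64(0.03675706513987653))
shift [-0.2099 -0.0451  0.0772] spin 0.142 | tip [658.7 -64.6 227.2] yaw 1.442 F [-0.4  0.5  0.4] w 91.7 t 13.32 q [-0.21  0.6   1.1   0.    1.44 -0.08]
```

View pics/c5.png

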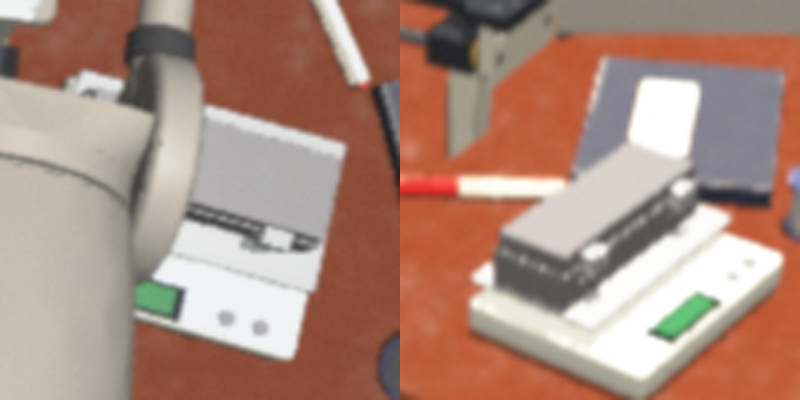

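Shut flat in the side view; the top view is partly hidden by the arm. The case is at about (587,-262) with yaw -0.276. Moving above it.

```bash

python3 -m inch '[[-0.04,-0.009,0,0.12,1],[-0.08,-0.017,0,0.14,1],[-0.12,-0.026,0,0.14,1],[-0.16,-0.034,0.02,0.14,1],[-0.2,-0.04,0.05,0.14,1],[-0.204,-0.045,0.075,0.14,1],[-0.204,-0.045,0.075,0.14,1],[-0.204,-0.045,0.075,0.14,1]]' | head -3
python3 -m inch '[[0,0,0,0,1],[0,0,0,0,1]]'|head -3
python3 to.py 587 -262 100 1.295; python3 to.py 587 -262 52 1.295
```

```text
time: 13.98
tool_pos: [586.7, -261.6, 328.8]
tcp_rot: [-3.138, -0.002, 1.298]
time: 14.15
tool_pos: [588.3, -259.9, 332.6]
tcp_rot: [3.138, 0.001, 1.301]
shift [-0.0023 -0.0009  0.0546] spin 0.006 | tip [ 588.3 -259.9  154.6] yaw 1.301 F [ 0.6 -0.3  1. ] w 91.6 t 14.15 q [-0.54  0.62  1.27  0.    1.25 -0.27]
shift [-0.0023 -0.0011  0.1026] spin 0.006 | tip [ 588.3 -259.9  154.6] yaw 1.301 F [ 0.6 -0.3  1. ] w 91.6 t 14.15 q [-0.54  0.62  1.27  0.    1.25 -0.27]
```

```bash

python3 -m inch '[[-0.002,-0.001,0.03,0.006,1],[-0.002,-0.001,0.055,0.006,1],[-0.002,-0.001,0.07,0.006,1],[-0.002,-0.001,0.08,0.006,1],[-0.002,-0.001,0.09,0.006,1],[-0.002,-0.001,0.099,0.006,1],[-0.002,-0.001,0.099,0.006,1],[-0.002,-0.001,0.099,0.006,1]]'
python3 to.py 587 -262 52 1.295
```

```text
time: 14.82
tool_pos: [586.1, -262.5, 231.8]
tcp_rot: [3.141, 0.0, 1.293]
contact_force: [0.5, -0.9, 0.4]
grip_width: 91.6
finger_force: 0.0
shift [0.0007 0.0007 0.0018] spin -0.002 | tip [ 586.1 -262.5   53.8] yaw 1.293 F [ 0.5 -0.9  0.4] w 91.6 t 14.82 q [-0.54  0.72  1.38  0.    1.04 -0.26]
```

```bash

python3 -m inch '[[0,0,0.002,0,1],[0,0,0.002,0,0.7],[0,0,0.002,0,0.6],[0,0,0.002,0,0.55],[0,0,0.002,0,0.5],[0,0,0.002,0,0.4],[0,0,0.002,0,0.3],[0,0,0.002,0,0.3]]'
python3 -m inch '[[0,0,0,0,0.3],[0,0,0,0,0.3],[0,0,0,0,0.3]]'
```

```text
time: 15.48
tool_pos: [586.2, -262.7, 229.7]
tcp_rot: [3.14, 0.0, 1.293]
contact_force: [3.2, -1.4, 0.4]
grip_width: 61.5
finger_force: 30.0
time: 15.73
tool_pos: [586.1, -262.7, 229.7]
tcp_rot: [3.14, 0.0, 1.293]
contact_force: [4.0, -1.9, -0.7]
grip_width: 62.0
finger_force: 30.0
```

```bash

python3 -m inch '[[0,0,-0.015,0,0.3],[0,0,-0.03,0,0.3],[0,0,-0.055,0,0.3],[0,0,-0.085,0,0.3],[0,0,-0.11,0,0.3],[0,0,-0.13,0,0.3],[0,0,-0.13,0,0.3],[0,0,-0.13,0,0.3]]'
python3 to.py 548 269.5 185 1.40
```

```text
time: 16.4
tool_pos: [585.4, -262.4, 358.6]
tcp_rot: [-3.14, -0.0, 1.293]
contact_force: [-0.3, 0.2, -7.2]
grip_width: 62.4
finger_force: 30.0
shift [ 0.5012 -0.1818 -0.0039] spin -0.107 | tip [ 585.4 -262.4  180.6] yaw 1.293 F [-0.3  0.2 -7.2] w 62.4 t 16.4 q [-0.54  0.59  1.24 -0.    1.31 -0.26]
```

```bash

python3 -m inch '[[0.015,-0.005,0,0,0.3],[0.04,-0.015,0,0,0.3],[0.07,-0.025,0,-0.02,0.3],[0.1,-0.036,0,-0.03,0.3],[0.13,-0.047,0,-0.04,0.3],[0.16,-0.058,0,-0.06,0.3],[0.19,-0.069,0,-0.08,0.3],[0.22,-0.08,0,-0.1,0.3]]'|head -3
python3 -m inch '[[0.028,-0.007,0,0,0.3],[0.056,-0.014,0,0,0.3],[0.085,-0.021,0,0,0.3],[0.11,-0.027,0,0,0.3],[0.14,-0.035,0,0,0.3],[0.17,-0.042,0,0,0.3],[0.19,-0.047,0,0,0.3],[0.21,-0.052,0,0,0.3]]'|head -3
python3 to.py 548 269.5 140 1.40
```

```text
time: 17.07
tool_pos: [567.9, -27.0, 356.5]
tcp_rot: [-3.135, -0.0, 1.394]
time: 17.73
tool_pos: [553.7, 188.7, 356.4]
tcp_rot: [-3.136, 0.002, 1.394]
shift [ 0.0786 -0.0196  0.0383] spin -0.006 | tip [553.7 188.7 178.4] yaw 1.394 F [ 0.3  0.3 -6.7] w 61.7 t 17.73 q [0.2  0.49 1.42 0.   1.23 0.37]
```

```bash

python3 -m inch '[[0.02,-0.005,0,0,0.3],[0.045,-0.012,0,-0.006,0.3],[0.06,-0.016,0.01,-0.006,0.3],[0.07,-0.018,0.02,-0.006,0.3],[0.075,-0.0195,0.03,-0.006,0.3],[0.075,-0.0195,0.036,-0.006,0.3],[0.075,-0.0195,0.036,-0.006,0.3],[0.075,-0.0195,0.036,-0.006,0.3]]'|head -3
cat > v.py <<'E'
from h import *
o=get_obs(); print("tip",(o["tool_pos"]-[0,0,178]).round(1),o["tcp_rot"].round(3)); zc=o["tool_pos"][2]-178-5
t=capture("top"); s=capture("side")
cv2.imwrite("pics/%d.png"%int(o["time"]*100),np.hstack([cv2.resize(i,(400,400),interpolation=cv2.INTER_CUBIC) for i in (t["color"][205:325,175:295],s["color"][230:370,225:365])])[:,:,::-1]); print("%d.png"%int(o["time"]*100))
for c,n in((t,"top"),(s,"side")):
  for d in trace(c,"case")+trace(c,"column_upper"): print(n,round(d["conf"],2),np.round(d["rect"]),d["pixels"].sum())
E
python3 v.py; ls pics
```

```text
time: 18.4
tool_pos: [549.3, 263.1, 322.4]
tcp_rot: [-3.14, 0.001, 1.398]
tip [549.3 263.1 144.4] [-3.140e+00  1.000e-03  1.398e+00]
1839.png
top 0.96 [237. 271.  91.  42.] 809
top 0.61 [143. 310.  51.  82.] 2377
top 0.56 [236. 272.  87.  36.] 651
top 0.54 [270. 291.  19.   8.] 77
side 0.67 [280. 282.  50.  63.] 2005
side 0.97 [292. 316.  77.  75.] 2383
side 0.96 [279. 429. 107.  54.] 4766
1839.png
c2.png
c3.png
c4.png
c5.png
crop.png
side0.png
top0.png
```

View pics/1839.png

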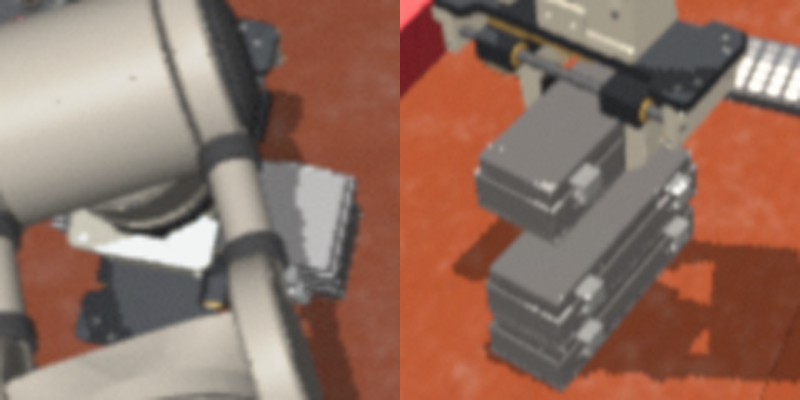

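The side view shows the held case above the stack, offset slightly; the top view only shows its -y end (crop about (340,230)). I'll fit the visible parts, using the stack to cancel each camera's bias.

```bash
cat > w.py <<'E'
from h import *
import sys
o=get_obs(); tip=o["tool_pos"]-[0,0,178]; yaw=o["tcp_rot"][2]-np.pi/2; print("tip",tip.round(1),"yaw",yaw.round(3),"t",o["time"])
t=capture("top"); s=capture("side")
mt=[d for d in trace(t,"case") if abs(d["rect"][0]-239)<25]; ms=[d for d in trace(s,"case") if abs(d["rect"][0]-282)<30 and d["rect"][1]<305]
print("masks",[(round(d["conf"],2),np.round(d["rect"])) for d in mt+ms])
v,u=np.mgrid[0:480,0:640]
def cut(c,sign,yl):   # keep pixels on the local-y side beyond yl
    a,b=proj(c,place([np.array([[-31,yl,30],[31,yl,30.]])],tip[0],tip[1],tip[2]-4.5,yaw)[0]); q=proj(c,place([np.array([[0,yl+sign*40,30.]])],tip[0],tip[1],tip[2]-4.5,yaw)[0])[0]
    f=lambda x,y:(b[0]-a[0])*(y-a[1])-(b[1]-a[1])*(x-a[0])
    return np.sign(f(q[0],q[1]))*f(u,v)>0
def render(c,p,b):
    return sil(c,place(parts(),p[0]+b[0],p[1]+b[1],p[3],p[2]*.01),(0,0,640,480))
data=[]
if mt: data.append((t,mt[0]["pixels"],(u>268) if len(sys.argv)<2 else cut(t,-1,-50),(0,0),"top"))
if ms: data.append((s,ms[0]["pixels"],cut(s,1,30),(-3.6,2.0),"side"))
up=lambda m:cv2.resize(m.astype(np.float32),None,fx=S,fy=S)>.5
D=[(c,up(m),up(k),b,n) for c,m,k,b,n in data]
def run(D,x0,free):
    x0=np.array(x0,float)
    def cost(q):
        p=x0.copy(); p[free]=q; e=0
        for c,m,k,b,n in D:
            r=(render(c,p,b)>0)&k; mm=m&k; e+=1-(r&mm).sum()/max((r|mm).sum(),1)
        return e
    q=x0[free]
    for sgn in(1,-1):
        sx=np.vstack([q]+[q+sgn*4*np.eye(len(q))[i] for i in range(len(q))])
        r=minimize(cost,q,method='Nelder-Mead',options=dict(initial_simplex=sx,maxiter=150,xatol=.05,fatol=1e-4)); q=r.x
    p=x0.copy(); p[free]=q; return p.round(1),round(r.fun,3)
x0=[tip[0],tip[1],yaw*100,tip[2]-4.5]
for d in D: print(d[4],run([d],x0,[0,1]))
print("xy",run(D,x0,[0,1])); print("xy yaw",run(D,x0,[0,1,2])); print("all",run(D,x0,[0,1,2,3]))
P=[data[i][0]["color"].copy() for i in range(len(data))]
for c,m,k,b,n in data:
    i=c["color"].copy(); i=cv2.resize(i,None,fx=S,fy=S,interpolation=cv2.INTER_CUBIC)
    cv2.drawContours(i,cv2.findContours((up(m)&up(k)).astype(np.uint8),0,2)[0],-1,(255,255,0),1)
    cv2.imwrite(f"pics/w_{n}.png",cv2.resize(i[230*S:330*S,180*S:300*S] if n=="top" else i[240*S:360*S,225*S:345*S],(400,400))[:,:,::-1])
E
python3 w.py; python3 -c "
import cv2,numpy as np;cv2.imwrite('pics/w.png',np.hstack([cv2.imread('pics/w_%s.png'%n) for n in('top','side')]))"
```

```text
tip [549.4 263.6 146.1] yaw -0.172 t 18.7
masks [(0.76, array([234., 271.,  94.,  41.])), (0.38, array([240., 272.,  81.,  36.])), (0.87, array([280., 282.,  48.,  63.]))]
top (array([550.6, 263.5, -17.2, 141.6]), np.float64(0.041))
side (array([550.6, 261.2, -17.2, 141.6]), np.float64(0.03))
xy (array([550.5, 263.3, -17.2, 141.6]), np.float64(0.094))
xy yaw (array([550.4, 263.2, -17.3, 141.6]), np.float64(0.094))
all (array([549.8, 263.3, -16.7, 144.2]), np.float64(0.08))
```

View pics/w.png

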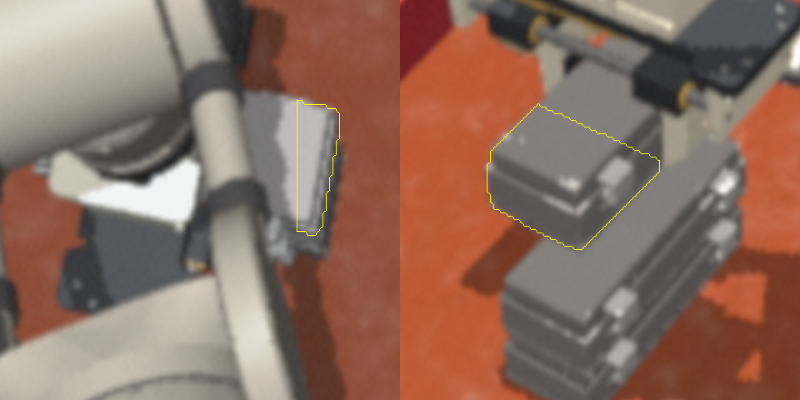

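The outlines fit well: held case at (550.2,263.4), stack at (549.4,268.7), same yaw. I'll shift by (-0.8,+5.2), lower to just above, and re-measure.

```bash

python3 -m inch '[[0.003,-0.001,0.005,0,0.3],[0.005,-0.0017,0.015,0,0.3],[0.005,-0.0017,0.025,0,0.3],[0.005,-0.0017,0.035,0,0.3],[0.005,-0.0017,0.042,0,0.3],[0.005,-0.0017,0.045,0,0.3],[0.005,-0.0017,0.045,0,0.3],[0.005,-0.0017,0.045,0,0.3]]'
python3 w.py
```

```text
time: 19.57
tool_pos: [548.5, 269.3, 278.3]
tcp_rot: [-3.141, 0.0, 1.399]
contact_force: [0.3, -0.3, -6.4]
grip_width: 61.9
finger_force: 30.0
tip [548.5 269.3 100.3] yaw -0.172 t 19.5667
masks [(0.7, array([238., 273.,  86.,  41.])), (0.89, array([281., 304.,  46.,  63.]))]
top (array([548.3, 268.9, -17.2,  95.8]), np.float64(0.048))
side (array([549.6, 267.3, -17.2,  95.8]), np.float64(0.029))
xy (array([548.6, 268.7, -17.2,  95.8]), np.float64(0.091))
xy yaw (array([548.8, 268.4, -17.6,  95.8]), np.float64(0.089))
all (array([548.3, 268.8, -17.1,  97.4]), np.float64(0.081))
```

```bash

python3 -m inch '[[0,0.0004,0.002,0,0.3],[0,0.0004,0.004,0,0.3],[0,0.0004,0.005,0,0.3],[0,0.0004,0.006,0,0.3],[0,0.0004,0.006,0,0.3],[0,0.0004,0.006,0,0.3]]' | sed -n '2p;4p'
python3 -m inch '[[0,0,0.001,0,0.3],[0,0,0.001,0,0.3],[0,0,0.001,0,0.3]]'| sed -n '2p;4p'
python3 -m inch '[[0,0,0.001,0,0.3],[0,0,0.001,0,0.3],[0,0,0.001,0,0.3]]'| sed -n '2p;4p'
```

```text
tool_pos: [548.8, 269.2, 272.3]
contact_force: [1.4, -0.1, -6.2]
tool_pos: [548.8, 269.2, 271.4]
contact_force: [0.5, -0.1, -5.4]
tool_pos: [548.8, 269.2, 270.4]
contact_force: [0.4, 0.5, -6.9]
```

```bash

python3 -m inch '[[0,0,0.001,0,0.3],[0,0,0.001,0,0.3],[0,0,0.001,0,0.3]]'| sed -n '2p;4p'
python3 -m inch '[[0,0,0.001,0,0.3],[0,0,0.001,0,0.3],[0,0,0.001,0,0.3]]'| sed -n '2p;4p'
```

```text
tool_pos: [548.8, 269.3, 270.1]
contact_force: [-1.7, -0.9, 0.1]
tool_pos: [548.8, 269.2, 270.0]
contact_force: [-3.8, -1.8, 6.4]
```

Contact is at TCP z 270. Ease off 1 mm, release, and rise straight up.

```bash

python3 -m inch '[[0,0,-0.001,0,0.3],[0,0,-0.001,0,0.3],[0,0,-0.001,0,0.75],[0,0,-0.001,0,0.85],[0,0,-0.001,0,1],[0,0,-0.001,0,1],[0,0,-0.001,0,1],[0,0,-0.001,0,1]]'
python3 -m inch '[[0,0,-0.01,0,1],[0,0,-0.03,0,1],[0,0,-0.06,0,1],[0,0,-0.1,0,1],[0,0,-0.14,0,1],[-0.04,0,-0.15,0,1],[-0.08,0,-0.15,0,1],[-0.12,0,-0.15,0,1]]'|head -2
python3 -m inch '[[-0.04,0,0,0,1],[-0.08,0,0,0,1],[-0.12,0,0,0,1],[-0.16,0,0,0,1],[-0.2,0,0,0,1],[-0.24,0,0,0,1],[-0.28,0,0,0,1],[-0.28,0,0,0,1]]'|head -2
python3 - <<'E'
from h import *
t=capture("top"); s=capture("side")
for c,n in((t,"top"),(s,"side")):
  for k in("case","column_upper","column_lower"):
    for d in trace(c,k):
      if abs(d["rect"][0]-(240 if n=="top" else 290))<20:
        print(n,k,round(d["conf"],2),np.round(d["rect"]))
        if k=="case": print(fit([(c,d["pixels"])],lambda p:place(parts(),p[0],p[1],88,p[2]*.01),[549,269,-17],[5,5,10]))
cv2.imwrite("pics/end.png",np.hstack([cv2.resize(i,(400,400),interpolation=cv2.INTER_CUBIC) for i in (t["color"][205:325,175:295],s["color"][240:370,225:355])])[:,:,::-1])
E
```

```text
time: 21.93
tool_pos: [548.8, 269.3, 269.4]
tcp_rot: [3.141, -0.0, 1.399]
contact_force: [0.5, 1.4, 0.1]
grip_width: 91.1
finger_force: 0.0
time: 22.6
tool_pos: [527.6, 150.2, 421.6]
time: 23.27
tool_pos: [479.3, -130.6, 420.3]
top case 0.94 [237. 270.  86.  48.]
(array([549.70603701, 268.61547865, -17.48309509]), np.float64(0.025950401805245327))
top column_upper 0.71 [237. 288.  56.  15.]
top column_upper 0.58 [236. 270.  88.  41.]
top column_lower 0.36 [244. 282.  75.  28.]
side case 0.94 [292. 297.  74.  75.]
(array([546.47583955, 269.9639301 , -15.89236248]), np.float64(0.03772409631518503))
side column_upper 0.79 [281. 430. 106.  56.]
side column_upper 0.64 [291. 319.  76.  69.]
side column_lower 0.59 [293. 335.  70.  62.]
```

View pics/end.png

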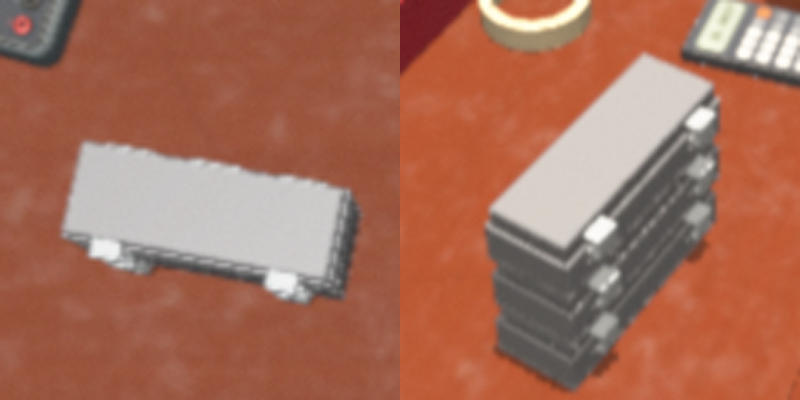

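The three cases stand aligned: the top case fits at (549.7,268.6,-0.175), against the stack's (549.4,268.7,-0.174). Handing in.

```bash
python3 -c "from plant import *; print(close_job())"
```

```text
the job is handed in; nothing more can be done
None
```

I shut the gauge case (the catches snapped at about 18 N) and set it squarely on the grey stack, within about 1 mm of the lower cases by the camera fit. I then let go and handed the job in at about 24 s; I was not shown a verdict.

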